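# Press the crept-up doll lids home

## Robot

A 6-joint arm with a two-finger parallel gripper is mounted at the origin on the work surface. World frame = base frame: x ahead of the robot, y to its left, z up, the work surface at z = 0. Lengths are in mm, angles in rad, forces in N, time in s.
With the tool pointing down it reaches from about 275 to 1000 mm from the base axis. Payload 8.4 kg.
Tool frame: the origin (TCP) lies at the very end of the fingers, on their centre line; the grasp point (between the pads) lies 19 mm behind it (ctrl.grip_depth is the distance from the TCP to the grasp point, in mm); z points along the fingers, y is the line along which they close (so a half turn about z gives the same grasp; the last joint's range is limited). The gripper opens to 85 mm and grips with 20 to 120 N. Pads are 22 mm wide; open, the fingers measure 114 mm over their backs; the gripper's body (76 mm by 85 mm) begins 54 mm behind the grasp point. The pads swing forward as they close: fully open they stand 13 mm farther back than shut.
Start: joints at [1.177, 0.353, 1.633, -0, 1.155, -0.002], TCP at [238.657, 577.643, 231.281] pointing down, gripper open.
Joint ranges: [-2.63, 2.63], [-0.92, 2.1], [0.06, 2.66], [-1.3, 4.44], [0, 2.69], [-3.02, 3.02]. Speed limits (rad/s): [2.22, 2.22, 2.79, 3.14, 3.14, 3.14].

## Interface

Orientations are given as a unit quaternion [w, x, y, z].
In Python, from rig import ctrl gives the robot as it stands.
- The arm moves only by the tool step_arm, never from a script. Its argument "steps" is a list of rows, each a list of 7 numbers: the shift along the tool's x, y, z in mm, then the turn, a rotation vector about the tool's x, y, z in degrees, then the finger opening in mm, from 0 to 85.4. A call has 1 to 12 rows; each row is the pose to reach, as a shift and turn from the pose commanded when the call began, along the tool's axes at that moment; what a row does not reach only later rows make up. A row lasts 1/12 s, in which the tool goes at most 41.7 mm and 7.16 degrees, less where a joint would pass 70% of its speed; a pose out of reach is approached as far as the arm can. A call with a gripper value outside its range is refused whole. The fingers move at their own pace and stop on an object; "force" is the grip in N (left out, the last holds). Time passes only in rows, so rows that repeat a pose let the fingers close. It gives the time, the measured TCP pose, the force, the opening and the grip force at its end, in the units of the state.
- ctrl.observe(): the state, without advancing time (a new reading comes with each control period).
- ctrl.get_image(name): name is "scene" or "top" or "wrist"; returns the picture (480x640x3 uint8, red, green, blue); there is no depth.
- ctrl.camera_info(name): a dict with "fov_y" (degrees; the focal length in pixels is half the picture's height over the tangent of half this angle, whatever the lens; pixels are square), "cx", "cy" (the principal point, pixels), "origin" and "attitude" of the camera in the world. Camera axes: x right, y down, z forward; pixel columns grow to the right and rows downward; lengths in mm; the calibration is good to about 2 mm. A picture is of the moment at which its call begins: read the wrist's pose just before it. camera_info takes no time and is no camera call; for the wrist camera it gives the pose at the moment of the call.
- ctrl.sign_off(): hands the job in; it is judged then, once.
The state is a dict: "t": time; "joint_pos": joint angles; "qd": joint speeds; "tau": joint torques, N m; "position": TCP position; "ee_rot": TCP orientation; "ft_force": force on the tool from outside, world axes, zero at the start; "moment": the same for the moment, N m; "gripper_width": opening from 0.0 (shut) to 1.0 (fully open); "gripper_force": force on a finger pad.
Only numpy, scipy, OpenCV 4.12 (cv2) and the standard library are available. Lean on these libraries where they do the work, as an engineer would, in place of code of your own. Each camera call takes 0.05 s, during which the arm holds its last target. There are 200 camera calls.

## Task

Two of the four dolls in the drying stand have lids that stand proud, with a band of bare wood showing between the halves: press each of these lids straight down until it is fully home, firmly but without slamming or forcing it. Do not touch the two dolls that are already closed, for their lacquer is still wet, and leave the tools and the spare blue lid on the bench where they are.

Things in the scene. Friction and masses are not known exactly. Their poses are not given: they have to be found in the camera images.
- stand: slotted pine drying stand, 94 x 345 x 42 mm high, fixed to the bench; origin at the centre of its underside, its y axis along the row of four slots, which lie 80 mm apart. Each slot holds one doll firmly, standing on the stand's floor 12 mm above the bench
- red_doll: red lacquered matryoshka doll, its lower half 62 mm across and 64 mm high, fixed upright in a slot of the stand (any of the four); origin at the centre of its underside, z up. Closed, the doll is 122 mm high and its top is 134 mm above the bench; a closed doll, with no bare wood showing, is still wet with lacquer
- red_lid (a joint): how far the red doll's lid (upper half) stands above its home position, in m: 0 fully home, with its rim flush on the lower half; a proud lid begins at 0.008 to 0.015 and shows that much pale bare wood between the halves. It slides only straight up and down, is a tight fit that takes about 8 N to move, stays where it is left, and comes to a hard stop at 0, where the force rises sharply
- red_top (a point): centre of the flat top, 18 mm across, of the red doll's lid, 58 mm above the lid's rim; the head below it is 43 mm across, rounded towards the top
- green_doll: green lacquered matryoshka doll, its lower half 62 mm across and 64 mm high, fixed upright in a slot of the stand (any of the four); origin at the centre of its underside, z up. Closed, the doll is 122 mm high and its top is 134 mm above the bench; a closed doll, with no bare wood showing, is still wet with lacquer
- green_lid (a joint): how far the green doll's lid (upper half) stands above its home position, in m: 0 fully home, with its rim flush on the lower half; a proud lid begins at 0.008 to 0.015 and shows that much pale bare wood between the halves. It slides only straight up and down, is a tight fit that takes about 8 N to move, stays where it is left, and comes to a hard stop at 0, where the force rises sharply
- green_top (a point): centre of the flat top, 18 mm across, of the green doll's lid, 58 mm above the lid's rim; the head below it is 43 mm across, rounded towards the top
- violet_doll: violet lacquered matryoshka doll, its lower half 62 mm across and 64 mm high, fixed upright in a slot of the stand (any of the four); origin at the centre of its underside, z up. Closed, the doll is 122 mm high and its top is 134 mm above the bench; a closed doll, with no bare wood showing, is still wet with lacquer
- violet_lid (a joint): how far the violet doll's lid (upper half) stands above its home position, in m: 0 fully home, with its rim flush on the lower half; a proud lid begins at 0.008 to 0.015 and shows that much pale bare wood between the halves. It slides only straight up and down, is a tight fit that takes about 8 N to move, stays where it is left, and comes to a hard stop at 0, where the force rises sharply
- violet_top (a point): centre of the flat top, 18 mm across, of the violet doll's lid, 58 mm above the lid's rim; the head below it is 43 mm across, rounded towards the top
- black_doll: black lacquered matryoshka doll, its lower half 62 mm across and 64 mm high, fixed upright in a slot of the stand (any of the four); origin at the centre of its underside, z up. Closed, the doll is 122 mm high and its top is 134 mm above the bench; a closed doll, with no bare wood showing, is still wet with lacquer
- black_lid (a joint): how far the black doll's lid (upper half) stands above its home position, in m: 0 fully home, with its rim flush on the lower half; a proud lid begins at 0.008 to 0.015 and shows that much pale bare wood between the halves. It slides only straight up and down, is a tight fit that takes about 8 N to move, stays where it is left, and comes to a hard stop at 0, where the force rises sharply
- black_top (a point): centre of the flat top, 18 mm across, of the black doll's lid, 58 mm above the lid's rim; the head below it is 43 mm across, rounded towards the top
- mallet_center (a point): round beech mallet with two brass bands, head 66 mm across and 90 mm high standing on its face, with a level handle 22 mm thick that ends 215 mm from the head's axis along -x of the point; point at the centre of the head. Loose, to be left alone
- dividers_center (a point): iron spring dividers lying flat, 175 mm long, 60 mm across the points, 7 mm thick; point midway along the legs. Loose, to be left alone
- gauge_center (a point): beech thumb gauge: block 30 x 56 x 40 mm with a stem 190 mm long along x and a brass thumb screw up to 59 mm high; point at the block's centre. Loose, to be left alone
- blue_center (a point): spare blue-lacquered doll lid standing on its rim on the bench, 59 mm across, 58 mm high; point at its centre. Loose, to be left alone

How it is judged:
By the outcome, as a careful person would: the job done as asked, in the order asked, and still so for the second after the job is handed in, with the robot touching nothing.
It also fails if it takes over 38 s, if anything falls off the work surface, if the arm or the gripper's body presses on something with over 40 N, if the wrist force passes 120 N, or if a joint passes its speed limit or range.

## Working session

There is one attempt and no reset: what is moved stays moved. The work goes in short steps, Python scripts to look and compute and a tool call to move; the robot and the scene stay as the last step left them, time stands still between calls to the robot, and variables do not carry over. Pictures are saved under pics/ and viewed, at most 10 in all, crops included, and the job is handed in when it is done.

Besides the shell and the picture viewer there is one more tool, called after "Emit:" as name(argument=value, ...), one argument or row to a line, values as JSON. step_arm: Moves the arm, as the interface text tells. Its arguments: {"type":"object","properties":{"steps":{"type":"array","items":{"type":"array","items":{"type":"number"}}},"force":{"type":"number"}},"required":["steps"]}

```bash
mkdir -p pics; python3 - <<'E'
from rig import ctrl
import cv2
for n in("scene","top"):
    print(n,ctrl.camera_info(n)); cv2.imwrite(f"pics/{n}0.png",ctrl.get_image(n)[:,:,::-1])
o=ctrl.observe();print(o["t"],o["position"],o["ee_rot"],o["ft_force"],o["gripper_width"])
E
```

```text
scene {'fov_y': 46.70255083338472, 'cx': 329.2290475484405, 'cy': 245.2780103075212, 'origin': array([887.67468239, 368.83643051, 654.34712043]), 'attitude': array([-0.12300685,  0.33646435,  0.87738617, -0.31914662])}
top {'fov_y': 42.16201483786729, 'cx': 316.10974314370503, 'cy': 244.40866245571033, 'origin': array([524.66967263,  -2.36056104, 974.19398383]), 'attitude': array([-0.01894463,  0.70738009, -0.70599351,  0.02876925])}
0.1 [238.50250745 577.24833232 230.63744162] [-1.11458246e-04  1.94648187e-01  9.80872924e-01 -6.13893273e-04] [-0.1299379  -0.30586273  0.69568656] 1.0011956379244198
```

View pics/scene0.png

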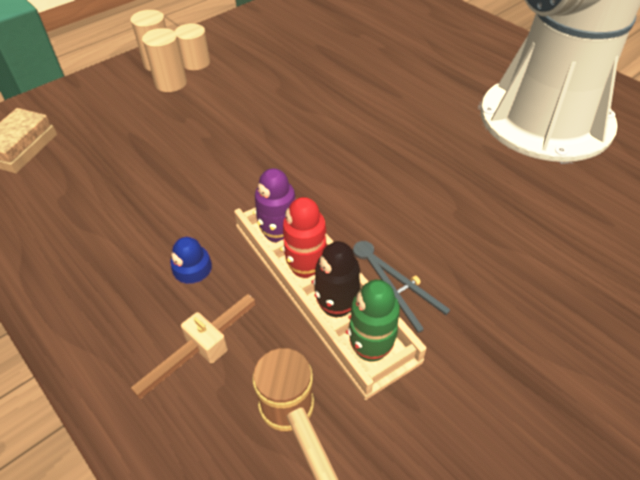

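View pics/top0.png

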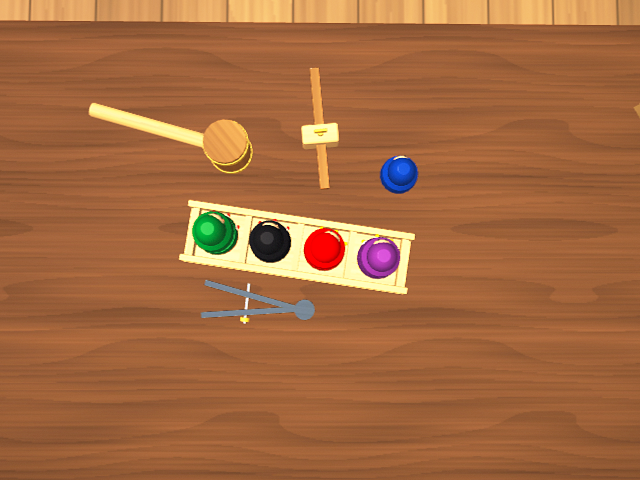

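Red and green seem to show bands; I'll zoom in and cast rays.

```bash
cat > h.py <<'E'
import numpy as np
from rig import ctrl
from scipy.spatial.transform import Rotation as R
def ray(n,u,v,info=None):
    c=info or ctrl.camera_info(n); f=240/np.tan(np.radians(c["fov_y"]/2))
    q=c["attitude"]; d=R.from_quat([*q[1:],q[0]]).apply([(u-c["cx"])/f,(v-c["cy"])/f,1]); return c["origin"],d
def onz(n,u,v,z,info=None):
    o,d=ray(n,u,v,info); return (o+d*(z-o[2])/d[2])
def pix(n,p,info=None):
    c=info or ctrl.camera_info(n); f=240/np.tan(np.radians(c["fov_y"]/2)); q=c["attitude"]
    x=R.from_quat([*q[1:],q[0]]).inv().apply(np.array(p)-c["origin"]); return x[:2]/x[2]*f+[c["cx"],c["cy"]]
E
python3 - <<'E'
from h import *; import cv2
P=np.array([onz("top",*p,42)[:2] for p in[(190,202),(413,235),(407,293),(181,261)]])
c=P.mean(0); print(P.round(),c,[np.linalg.norm(P[i]-P[i-1]).round() for i in range(4)])
a=(P[0]+P[3]-P[1]-P[2]);a/=np.linalg.norm(a);print("axis",a,np.degrees(np.arctan2(a[1],a[0])))
for n,s in zip(("green","black","red","violet"),(120,40,-40,-120)):
    p=c+a*s; print(n,p.round(1),pix("top",[*p,134]).round(),pix("scene",[*p,134]).round(),pix("top",[*p,146]).round())
im=cv2.imread("pics/scene0.png")[160:370,230:430]; cv2.imwrite("pics/crop.png",cv2.resize(im,None,fx=2.8,fy=2.8,interpolation=cv2.INTER_CUBIC))
E
```

```text
[[ 651.  174.]
 [ 602. -161.]
 [ 515. -151.]
 [ 562.  187.]] [582.73242881  12.10986413] [np.float64(90.0), np.float64(339.0), np.float64(88.0), np.float64(341.0)]
axis [0.14124838 0.98997419] 81.87990894819198
green [599.7 130.9] [209. 231.] [377. 290.] [207. 230.]
black [588.4  51.7] [268. 239.] [337. 246.] [267. 239.]
red [577.1 -27.5] [326. 248.] [302. 206.] [326. 247.]
violet [ 565.8 -106.7] [385. 256.] [271. 172.] [386. 256.]
```

View pics/crop.png

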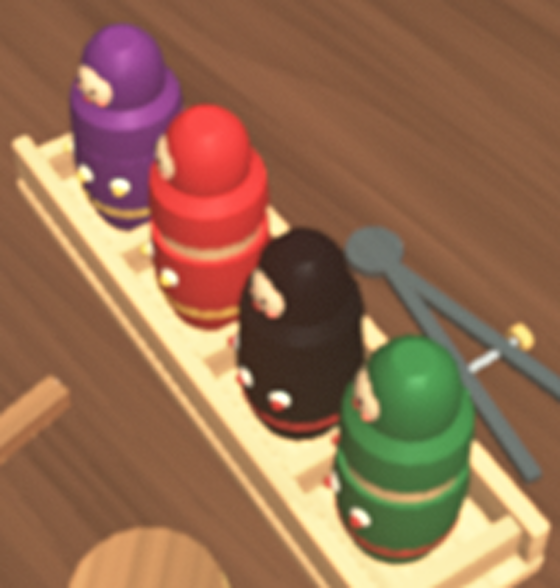

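Red and green show a pale band at crop (207,245) and (405,492); violet and black are closed. I'll move above green with the fingers shut.

Emit:
step_arm(
  steps=[
    [-16,-9,-4,0,0,0,0],
    [-48,-26,-10,0,0,0,0],
    [-80,-44,-16,0,0,0,0],
    [-112,-61,-20,0,0,0,0],
    [-144,-78,-20,0,0,0,0],
    [-176,-96,-20,0,0,0,0],
    [-208,-113,-20,0,0,0,0],
    [-240,-130,-20,0,0,0,0],
    [-272,-148,-20,0,0,0,0],
    [-304,-165,-20,0,0,0,0],
    [-336,-183,-20,0,0,0,0],
    [-360,-196,-20,0,0,0,0],
  ],
)

```text
t: 1.1
position: [497.7, 256.6, 251.1]
ee_rot: [0.0, 0.195, 0.981, -0.0]
ft_force: [-1.7, 0.9, -1.0]
gripper_width: -0.001
gripper_force: 0.0
```

Emit:
step_arm(
  steps=[
    [-24,-13,0,0,0,0,0],
    [-50,-27,0,0,0,0,0],
    [-76,-41,0,0,0,0,0],
    [-102,-55,0,0,0,0,0],
    [-126,-68,0,0,0,0,0],
    [-140,-76,0,0,0,0,0],
    [-144,-78,0,0,0,0,0],
    [-144,-78,0,0,0,0,0],
    [-144,-78,0,0,0,0,0],
  ],
)

```text
t: 1.85
position: [599.2, 132.5, 251.0]
ee_rot: [-0.001, 0.195, 0.981, 0.0]
ft_force: [-0.5, -0.1, -0.5]
gripper_width: 0.003
gripper_force: 0.0
```

```bash
python3 - <<'E'
from h import *; import cv2
o=ctrl.observe();print(o["t"],o["position"],o["ee_rot"],o["ft_force"],o["gripper_width"])
i=ctrl.camera_info("wrist");print(i)
im=ctrl.get_image("wrist")
for p in [(599.7,130.9,146),(588.4,51.7,134),(577.1,-27.5,146)]: print(pix("wrist",p,i))
cv2.imwrite("pics/w1.png",im[:,:,::-1])
E
```

```text
1.85 [599.18176051 132.48970825 250.95209003] [-5.34952451e-04  1.94784003e-01  9.80846014e-01  5.14108971e-05] [-0.46731409 -0.08364974 -0.52954591] 0.0026929042721452173
{'fov_y': 64.52401222721338, 'cx': 321.22069953895146, 'cy': 231.93147905804966, 'origin': array([524.75102548, 163.69736055, 393.36021944]), 'attitude': array([0.13313429, 0.8204651 , 0.54892416, 0.08828671])}
[319.20598913 231.35235685]
[213.44243956 251.83839995]
[103.55773958 283.56715066]
```

View pics/w1.png

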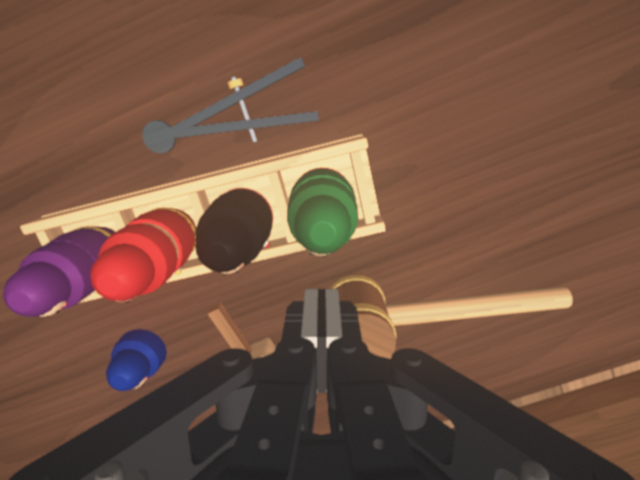

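```bash
python3 - <<'E'
import cv2
a=cv2.imread("pics/w1.png")[160:265,270:375];b=cv2.imread("pics/top0.png")[190:290,180:300]
a=cv2.resize(a,(500,500),interpolation=3); a=cv2.convertScaleAbs(a,alpha=1.6)
cv2.imwrite("pics/c2.png",a)
E
```

```text
(no output)
```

View pics/c2.png

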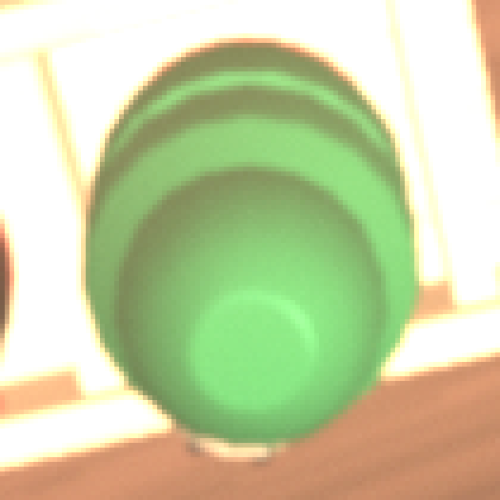

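Flat top disc is centred at crop (252,350), i.e. (323,233.5) in the wrist image.

```bash
python3 - <<'E'
from h import *
p=onz("wrist",322.9,233.5,145); print(p)
o=ctrl.observe(); q=o["ee_rot"]; r=R.from_quat([*q[1:],q[0]])
print(o["position"],r.inv().apply(p-o["position"]))
E
```

```text
[602.32356732 132.8502584  145.        ]
[598.99810924 132.83621842 251.0573764 ] [ -3.17007665   1.29271062 106.0542572 ]
```

Emit:
step_arm(
  steps=[
    [-3,1,10,0,0,0,0],
    [-3,1,30,0,0,0,0],
    [-3,1,50,0,0,0,0],
    [-3,1,70,0,0,0,0],
    [-3,1,82,0,0,0,0],
    [-3,1,88,0,0,0,0],
    [-3,1,92,0,0,0,0],
    [-3,1,94,0,0,0,0],
    [-3,1,95,0,0,0,0],
    [-3,1,96,0,0,0,0],
    [-3,1,97,0,0,0,0],
    [-3,1,98,0,0,0,0],
  ],
)

```text
t: 2.9
position: [603.4, 131.8, 153.9]
ee_rot: [0.001, 0.195, 0.981, 0.0]
ft_force: [0.1, -0.7, 0.5]
gripper_width: -0.002
gripper_force: 0.0
```

Emit:
step_arm(
  steps=[
    [0,0,1,0,0,0,0],
    [0,0,2,0,0,0,0],
    [0,0,3,0,0,0,0],
    [0,0,4,0,0,0,0],
    [0,0,5,0,0,0,0],
    [0,0,6,0,0,0,0],
    [0,0,7,0,0,0,0],
    [0,0,8,0,0,0,0],
    [0,0,9,0,0,0,0],
    [0,0,10,0,0,0,0],
    [0,0,11,0,0,0,0],
    [0,0,12,0,0,0,0],
  ],
)

```text
t: 3.9
position: [603.1, 131.8, 142.0]
ee_rot: [0.0, 0.195, 0.981, 0.0]
ft_force: [-0.9, -0.8, 6.9]
gripper_width: 0.003
gripper_force: 3.9
```

In contact at about 8 N; 8 mm to go.

Emit:
step_arm(
  steps=[
    [0,0,0.7,0,0,0,0],
    [0,0,1.4,0,0,0,0],
    [0,0,2.1,0,0,0,0],
    [0,0,2.8,0,0,0,0],
    [0,0,3.5,0,0,0,0],
    [0,0,4.2,0,0,0,0],
    [0,0,4.9,0,0,0,0],
    [0,0,5.6,0,0,0,0],
    [0,0,6.2,0,0,0,0],
    [0,0,6.6,0,0,0,0],
    [0,0,7,0,0,0,0],
    [0,0,7,0,0,0,0],
  ],
)

```text
t: 4.9
position: [603.1, 131.8, 135.0]
ee_rot: [0.0, 0.195, 0.981, 0.0]
ft_force: [-1.7, -0.1, 6.6]
gripper_width: -0.004
gripper_force: 3.4
```

Emit:
step_arm(
  steps=[
    [0,0,0.3,0,0,0,0],
    [0,0,0.6,0,0,0,0],
    [0,0,0.6,0,0,0,0],
  ],
)

```text
t: 5.15
position: [603.1, 131.8, 134.4]
ee_rot: [0.0, 0.195, 0.981, 0.0]
ft_force: [-2.8, 0.2, 7.3]
gripper_width: 0.0
gripper_force: 3.5
```

Emit:
step_arm(
  steps=[
    [0,0,0.2,0,0,0,0],
    [0,0,0.4,0,0,0,0],
    [0,0,0.4,0,0,0,0],
  ],
)

```text
t: 5.4
position: [603.1, 131.8, 134.1]
ee_rot: [0.0, 0.195, 0.981, 0.0]
ft_force: [-2.4, -0.3, 7.6]
gripper_width: 0.005
gripper_force: 3.7
```

Emit:
step_arm(
  steps=[
    [0,0,0.2,0,0,0,0],
    [0,0,0.2,0,0,0,0],
  ],
)

```text
t: 5.57
position: [603.2, 131.8, 134.1]
ee_rot: [0.0, 0.195, 0.981, 0.0]
ft_force: [-3.4, -1.6, 9.2]
gripper_width: 0.002
gripper_force: 4.5
```

Emit:
step_arm(
  steps=[
    [0,0,0.2,0,0,0,0],
    [0,0,0.3,0,0,0,0],
    [0,0,0.3,0,0,0,0],
  ],
)

```text
t: 5.82
position: [603.2, 131.8, 134.0]
ee_rot: [0.0, 0.195, 0.981, 0.0]
ft_force: [-3.9, -0.8, 11.6]
gripper_width: -0.003
gripper_force: 5.6
```

Emit:
step_arm(
  steps=[
    [0,0,0.2,0,0,0,0],
    [0,0,0.2,0,0,0,0],
  ],
)

```text
t: 5.98
position: [603.2, 131.8, 134.0]
ee_rot: [0.0, 0.195, 0.981, 0.0]
ft_force: [-4.6, -1.1, 12.5]
gripper_width: -0.001
gripper_force: 6.4
```

Emit:
step_arm(
  steps=[
    [0,0,0.4,0,0,0,0],
    [0,0,0.8,0,0,0,0],
    [0,0,1.2,0,0,0,0],
    [0,0,1.2,0,0,0,0],
  ],
)

```text
t: 6.32
position: [603.4, 131.8, 133.9]
ee_rot: [0.001, 0.195, 0.981, 0.0]
ft_force: [-6.9, -0.8, 21.6]
gripper_width: 0.0
gripper_force: 11.0
```

Emit:
step_arm(
  steps=[
    [0,0,-2,0,0,0,0],
    [0,0,-10,0,0,0,0],
    [0,0,-30,0,0,0,0],
    [0,0,-60,0,0,0,0],
    [0,0,-90,0,0,0,0],
    [-5,-20,-112,0,0,0,0],
    [-13,-50,-120,0,0,0,0],
    [-21,-82,-120,0,0,0,0],
    [-29,-114,-120,0,0,0,0],
    [-36,-140,-120,0,0,0,0],
    [-40,-155,-120,0,0,0,0],
    [-40,-155,-120,0,0,0,0],
  ],
)

```text
t: 7.32
position: [580.3, -29.7, 251.7]
ee_rot: [0.0, 0.196, 0.981, -0.0]
ft_force: [0.3, 0.1, 0.5]
gripper_width: 0.004
gripper_force: 0.0
```

Emit:
step_arm(
  steps=[
    [0,0,0,0,0,0,0],
    [0,0,0,0,0,0,0],
  ],
)

```text
t: 7.48
position: [580.9, -26.3, 251.5]
ee_rot: [0.0, 0.195, 0.981, 0.0]
ft_force: [-0.3, -0.5, 0.2]
gripper_width: -0.007
gripper_force: 0.0
```

```bash
python3 - <<'E'
from h import *; import cv2
o=ctrl.observe();print(o["t"],o["position"])
im=ctrl.get_image("wrist")[:,:,::-1].copy()
cv2.imwrite("pics/w2.png",im)
cv2.imwrite("pics/c3.png",cv2.convertScaleAbs(cv2.resize(im[150:270,260:420],(800,600),interpolation=3),alpha=1.0))
E
```

```text
7.4833 [580.9302513  -26.26269791 251.52158649]
```

View pics/c3.png

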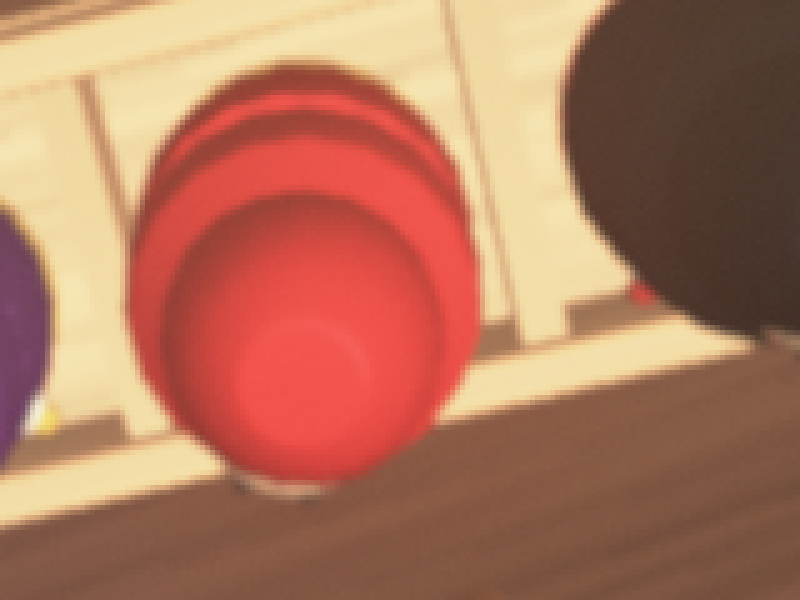

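Red's flat top is centred at crop (302,382), i.e. wrist (320.4,226.4).

```bash
python3 - <<'E'
from h import *
p=onz("wrist",320.4,226.4,145)
o=ctrl.observe(); q=o["ee_rot"]; r=R.from_quat([*q[1:],q[0]])
print(p,o["position"],r.inv().apply(p-o["position"]))
E
```

```text
[579.02397654 -25.64237474 145.        ] [580.92787187 -25.97587403 251.43346946] [  1.87463439  -0.45197666 106.43355169]
```

Emit:
step_arm(
  steps=[
    [2,-0.5,10,0,0,0,0],
    [2,-0.5,30,0,0,0,0],
    [2,-0.5,50,0,0,0,0],
    [2,-0.5,70,0,0,0,0],
    [2,-0.5,82,0,0,0,0],
    [2,-0.5,88,0,0,0,0],
    [2,-0.5,92,0,0,0,0],
    [2,-0.5,94,0,0,0,0],
    [2,-0.5,95,0,0,0,0],
    [2,-0.5,96,0,0,0,0],
    [2,-0.5,97,0,0,0,0],
    [2,-0.5,98,0,0,0,0],
  ],
)

```text
t: 8.53
position: [579.1, -26.6, 153.9]
ee_rot: [0.001, 0.195, 0.981, 0.0]
ft_force: [0.6, 0.2, -0.8]
gripper_width: 0.004
gripper_force: 0.0
```

Emit:
step_arm(
  steps=[
    [0,0,1,0,0,0,0],
    [0,0,2,0,0,0,0],
    [0,0,3,0,0,0,0],
    [0,0,4,0,0,0,0],
    [0,0,5,0,0,0,0],
    [0,0,6,0,0,0,0],
    [0,0,7,0,0,0,0],
    [0,0,8,0,0,0,0],
    [0,0,9,0,0,0,0],
    [0,0,10,0,0,0,0],
    [0,0,11,0,0,0,0],
    [0,0,12,0,0,0,0],
  ],
)

```text
t: 9.53
position: [578.9, -26.5, 142.0]
ee_rot: [0.0, 0.195, 0.981, 0.0]
ft_force: [-2.6, -0.2, 7.4]
gripper_width: 0.0
gripper_force: 3.9
```

Emit:
step_arm(
  steps=[
    [0,0,0.7,0,0,0,0],
    [0,0,1.4,0,0,0,0],
    [0,0,2.1,0,0,0,0],
    [0,0,2.8,0,0,0,0],
    [0,0,3.5,0,0,0,0],
    [0,0,4.2,0,0,0,0],
    [0,0,4.9,0,0,0,0],
    [0,0,5.5,0,0,0,0],
    [0,0,6,0,0,0,0],
    [0,0,6,0,0,0,0],
  ],
)

```text
t: 10.37
position: [578.8, -26.5, 136.0]
ee_rot: [0.0, 0.195, 0.981, 0.0]
ft_force: [-2.4, 0.2, 6.1]
gripper_width: 0.003
gripper_force: 3.2
```

Emit:
step_arm(
  steps=[
    [0,0,0.4,0,0,0,0],
    [0,0,0.8,0,0,0,0],
    [0,0,1.2,0,0,0,0],
    [0,0,1.6,0,0,0,0],
    [0,0,1.9,0,0,0,0],
    [0,0,2.2,0,0,0,0],
    [0,0,2.5,0,0,0,0],
    [0,0,2.8,0,0,0,0],
    [0,0,2.8,0,0,0,0],
  ],
)

```text
t: 11.12
position: [579.0, -26.5, 134.0]
ee_rot: [0.0, 0.195, 0.981, 0.0]
ft_force: [-4.3, 0.9, 14.1]
gripper_width: 0.001
gripper_force: 7.1
```

Emit:
step_arm(
  steps=[
    [0,0,0.4,0,0,0,0],
    [0,0,0.8,0,0,0,0],
    [0,0,1.2,0,0,0,0],
    [0,0,1.2,0,0,0,0],
  ],
)

```text
t: 11.45
position: [579.1, -26.5, 133.8]
ee_rot: [0.001, 0.195, 0.981, 0.0]
ft_force: [-8.7, -0.2, 25.5]
gripper_width: 0.001
gripper_force: 12.2
```

Emit:
step_arm(
  steps=[
    [0,0,-2,0,0,0,0],
    [0,0,-10,0,0,0,0],
    [0,0,-30,0,0,0,0],
    [0,0,-55,0,0,0,0],
    [0,0,-80,0,0,0,0],
    [20,-5,-105,0,0,0,0],
    [50,-20,-120,0,0,0,0],
    [80,-35,-120,0,0,0,0],
    [110,-50,-120,0,0,0,0],
    [140,-65,-120,0,0,0,0],
    [160,-75,-120,0,0,0,0],
    [160,-75,-120,0,0,0,0],
  ],
)

```text
t: 12.45
position: [397.9, -34.8, 251.2]
ee_rot: [-0.001, 0.195, 0.981, -0.0]
ft_force: [-0.1, -0.5, 0.4]
gripper_width: -0.004
gripper_force: 0.0
```

```bash
python3 - <<'E'
from h import *; import cv2
im=ctrl.get_image("scene")[:,:,::-1]
cv2.imwrite("pics/s2.png",cv2.resize(im[160:370,230:430],None,fx=2.8,fy=2.8,interpolation=3))
o=ctrl.observe();print(o["t"],o["position"],o["qd"])
E
```

```text
12.5 [400.61992431 -34.7753317  251.76818043] [ 0.0053248   0.04392042 -0.06336037  0.00250193 -0.02252998  0.00531079]
```

View pics/s2.png

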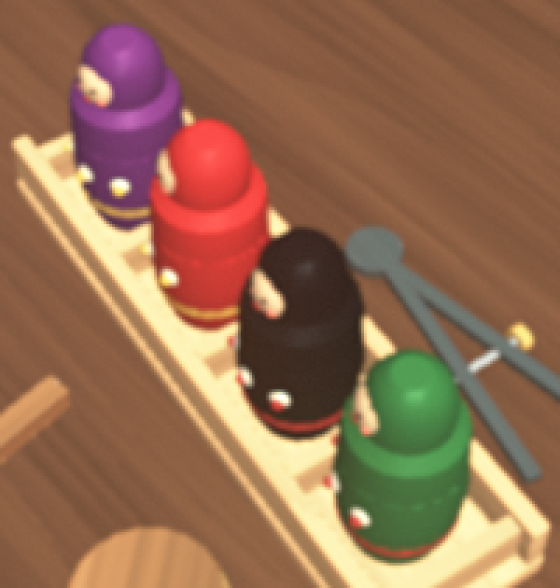

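All four dolls are closed: no pale bands remain at red (210,260) or green (405,490), and nothing else has moved.

Emit:
step_arm(
  steps=[
    [0,0,0,0,0,0,0],
    [0,0,0,0,0,0,0],
    [0,0,0,0,0,0,0],
  ],
)

```text
t: 12.75
position: [403.3, -34.7, 251.5]
ee_rot: [0.0, 0.195, 0.981, 0.0]
ft_force: [-0.1, -0.1, -0.1]
gripper_width: 0.0
gripper_force: 0.0
```

```bash
python3 -c "
from rig import ctrl
print(ctrl.sign_off())"
```

```text
the job is handed in; nothing more can be done
None
```

The green and red lids are pressed fully home (about 22 N and 26 N at the stop), the violet and black dolls, tools and blue lid were not touched, and the job was handed in at about 13 s.

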